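# Stack the tape rolls on the parcel scale

### The job

Weigh the three narrow tape rolls together: lay them flat in one stack on the round pan of the parcel scale, the largest at the bottom, the middle one (now standing on edge in the rack) on it and the smallest on top, all three centred on the pan. Set them down gently on the scale, and leave everything else on the desk where it is.

Things in the scene. Friction and masses are not known exactly. Their poses are not given: they have to be found in the camera images.
- scale: Low grey parcel scale, fixed to the desk: base 170 (its x) x 190 (its y) x 46 mm high, round flat steel pan of 156 mm diameter on top. Origin on the desk under the middle of the base, z up; the display is on its -x side.
- pan (a point): Centre of the pan's top surface, 62 mm above the desk. z up.
- mat: Black rubber mat, 160 x 160 x 3 mm, fixed flat on the desk and clear at the start: a place to lay a roll down. Origin at the centre of its underside. Mat and scale change places between starts.
- rack: Dark steel desk rack, fixed: 124 (its x) x 142 (its y) x 56 mm high, with three upright slots side by side at its y = -54, 0 and +54 mm, each 28 mm wide between walls 3 mm thick that rise to 56 mm above the desk. Slot floor 6 mm above the desk; low end lips (to 22 mm) keep a roll from rolling out. Origin on the desk under its middle, z up. One slot holds the middle roll, the others the notebook and the label box.
- roll_large: Largest roll. Tan packing tape on a cardboard core, 130 mm outside diameter, 76 mm hole right through (wall 27 mm thick), 25 mm wide, about 200 g. Origin at its centre (12.5 mm above what it lies on when flat); its z axis is the roll's axis. Both faces are alike. Lies flat on the desk at the start.
- roll_middle: Middle roll. Tan packing tape on a cardboard core, 112 mm outside diameter, 76 mm hole right through (wall 18 mm thick), 25 mm wide, about 120 g. Origin at its centre (12.5 mm above what it lies on when flat); its z axis is the roll's axis. Both faces are alike. At the start it stands on edge in one of the rack's slots, its axis along the rack's y and its top 118 mm above the desk.
- roll_small: Smallest roll. Tan packing tape on a cardboard core, 98 mm outside diameter, 76 mm hole right through (wall 11 mm thick), 25 mm wide, about 70 g. Origin at its centre (12.5 mm above what it lies on when flat); its z axis is the roll's axis. Both faces are alike. Lies flat on the desk at the start.
- notebook: Bystander: notebook standing in a rack slot, 90 x 16 (across the slot) x 107 mm high. Origin at the centre of its foot.
- label_box: Bystander: flat carton standing in a rack slot, 88 x 22 (across the slot) x 100 mm high. Origin at the centre of its foot.
- mug: Bystander: white mug, 80 mm diameter, 92 mm high, its handle reaches about 35 mm further at its +y side. Origin at the centre of its foot.
- scanner: Bystander: black handheld scanner lying flat, 195 (its x) x 78 x 38 mm high. Origin at the centre of its underside. Other equipment, not listed, stands fixed along the desk's edges only: a 60 mm high parcel straight ahead (from x = 0.81 m), 180 mm high letter trays far left (from x = 0.68 m, y = 0.33 m), a 160 mm high carton far right and a 150 mm high label printer at the right (y below -0.53 m).
- stapler: Bystander: stapler, 140 (its x) x 34 x 54 mm high. Origin at the centre of its underside.
- pen_cup: Bystander: dark pen cup, 72 mm diameter, 95 mm high, pens to 140 mm. Origin at the centre of its foot.
- wide_roll: Bystander: a wide tape roll lying flat, 110 mm diameter, 48 mm high, twice as wide as the three to be weighed; it is not to be weighed. Origin at its centre.
Things that resemble listed ones, but are neither listed nor needed, are in the scene too. What is shaped like the roll_small but turquoise is not meant.

How it is judged:
At the end, for the whole second after the job is handed in: The three narrow rolls lie flat (4 degrees) and at rest on the pan, largest below, smallest on top, each centre within 10 mm of the pan's axis and 4 mm of its proper height. No bystander moved over 30 mm; no roll dropped on the scale from more than about 12 mm (horizontal distance between each of roll_large, roll_middle, roll_small and pan below 0.01 m and z of roll_large in the frame of pan between 0.0085 and 0.0165 m and angle between the z axis of each of roll_large, roll_middle, roll_small and the z axis of scale, either way round below 0.07 rad and linear speed of each of roll_large, roll_middle, roll_small below 0.02 m/s and z of roll_middle in the frame of pan between 0.0335 and 0.0415 m and z of roll_small in the frame of pan between 0.0585 and 0.0665 m); the robot touches nothing.
It fails at once if a bystander is pushed, lifted or knocked over (moved by more than 30 mm) (distance of any of notebook, label_box, mug, scanner, stapler, pen_cup, wide_roll from where it was at the start of the episode above 0.03 m).
It fails at once if a roll is dropped onto the scale (let go, it falls faster than 0.5 m/s there: from more than about 12 mm) ((horizontal distance between roll_large and pan below 0.06 m and linear speed of roll_large above 0.5 m/s and contact force between the fingers and roll_large below 0.05 N) or (horizontal distance between roll_middle and pan below 0.06 m and linear speed of roll_middle above 0.5 m/s and contact force between the fingers and roll_middle below 0.05 N) or (horizontal distance between roll_small and pan below 0.06 m and linear speed of roll_small above 0.5 m/s and contact force between the fingers and roll_small below 0.05 N)).
It also fails if it takes over 72 s, if anything falls off the work surface, if the arm or the gripper's body presses on something with over 40 N, if the wrist force passes 120 N, or if a joint passes its speed limit or range.

### The arm

A 6-joint arm with a two-finger parallel gripper is mounted at the origin on the work surface. World frame = base frame: x ahead of the robot, y to its left, z up, the work surface at z = 0. Lengths are in m, angles in rad, forces in N, time in s.
With the tool pointing down it reaches from about 0.25 to 0.725 m from the base axis. Payload 4 kg.
Tool frame: the origin (TCP) lies midway between the tips of the shut fingers; the grasp point (between the pads) lies 19 mm behind it (bot.grip_point_offset is the distance from the TCP to the grasp point, in m); z points along the fingers, y is the line along which they close (so a half turn about z gives the same grasp; the last joint's range is limited). The gripper opens to 85 mm and grips with 20 to 120 N. Pads are 22 mm wide; open, the fingers measure 114 mm over their backs; the gripper's body (76 mm by 85 mm) begins 54 mm behind the grasp point. The pads swing forward as they close: fully open they stand 13 mm farther back than shut.
Start: joints at [-1.337, 0.241, 0.005, 1.335, 0, 1.571], TCP at [0.116, -0.486, 0.231] pointing down, gripper open.
Joint ranges: [-2.72, 2.72], [-1.05, 1.87], [-1.09, 1.28], [-1.99, 2.15], [-1.42, 1.44], [-3.14, 3.14]. Speed limits (rad/s): [2.79, 2.79, 3.14, 3.14, 3.14, 3.14].

### API

Orientations are given as a unit quaternion [x, y, z, w].
In Python, from workcell import bot gives the robot as it stands.
- The arm moves only by the tool step_arm, never from a script. Its argument "targets" is text: rows parted by semicolons, each of 7 numbers parted by spaces: the opening, from -1 (shut) to 1 (fully open), so that 0 is half open, then the shift along the world's x, y, z normalised to -1 to 1, where 1 is 0.5 m, then the turn, a rotation vector about the world's x, y, z normalised to -1 to 1, where 1 is pi/4 rad. In form: gripper x y z wx wy wz; .... A call has 1 to 10 rows; each row is the pose to reach, as a shift and turn from the pose commanded when the call began; what a row does not reach only later rows make up. A row lasts 1/12 s, in which the tool goes at most 41.7 mm and 7.16 degrees, less where a joint would pass 70% of its speed; a pose out of reach is approached as far as the arm can. A call with a number of a shift or a turn outside -1 to 1 is refused whole. A call with a gripper value outside its range is refused whole. The fingers move at their own pace and stop on an object; the grip force is fixed at half the most. Time passes only in rows, so rows that repeat a pose let the fingers close. It gives the time, the measured TCP pose, the force, the opening and the grip force at its end, in the units of the state.
- bot.get_obs(): the state, without advancing time (a new reading comes with each control period).
- bot.camera(name): name is "scene" or "top"; returns the picture (480x640x3 uint8, red, green, blue); there is no depth.
- bot.camera_info(name): a dict with "vertical_fov" (degrees; the focal length in pixels is half the picture's height over the tangent of half this angle, whatever the lens; pixels are square), "cx", "cy" (the principal point, pixels), "D" ([k1, k2, p1, p2, k3] as OpenCV has them; the pictures are not rectified), "pose" (4x4, takes a point from camera to world coordinates). Camera axes: x right, y up, looking along -z (the intrinsics and any distortion apply to the point x, -y, -z); pixel columns grow to the right and rows downward; lengths in m; the calibration is good to about 2 mm. A picture is of the moment at which its call begins. camera_info takes no time and is no camera call.
- bot.job_done(): hands the job in; it is judged then, once.
The state is a dict: "clock": time; "joint_pos": joint angles; "joint_vel": joint speeds; "tau": joint torques, N m; "eef_pos": TCP position; "tool_rot": TCP orientation; "ft_force": force on the tool from outside, world axes, zero at the start; "ft_torque": the same for the moment, N m; "grip_width": finger opening in m; "grasp_force": force on a finger pad.
Only numpy, scipy, OpenCV 4.12 (cv2) and the standard library are available. Lean on these libraries where they do the work, as an engineer would, in place of code of your own. Each camera call takes 0.05 s, during which the arm holds its last target. There are 200 camera calls.

## Working session

There is one attempt and no reset: what is moved stays moved. The work goes in short steps, Python scripts to look and compute and a tool call to move; the robot and the scene stay as the last step left them, time stands still between calls to the robot, and variables do not carry over. Pictures are saved under pics/ and viewed, at most 12 in all, crops included, and the job is handed in when it is done.

Besides the shell and the picture viewer there is one more tool, called after ">>>" as a command line: name --argument value ..., lists and objects as JSON in quotes. step_arm: Moves the arm, as the interface text tells. Scaled input: -1 to 1 covers 0.5 m each way for a shift and pi/4 rad each way for a turn. Its arguments: {"type":"object","properties":{"targets":{"type":"string"}},"required":["targets"]}

```bash
mkdir -p pics; ls
python3 - <<'E'
from workcell import bot
import cv2
for n in("top","scene"):
    i=bot.camera_info(n);print(n,i)
    cv2.imwrite(f"pics/{n}0.png",bot.camera(n)[:,:,::-1])
o=bot.get_obs();print(o['eef_pos'],o['tool_rot'],o['clock'],bot.grip_point_offset)
E
```

```text
pics
top {'vertical_fov': 49.143600213490444, 'cx': 324.81180702333256, 'cy': 239.25133976025282, 'D': array([-0.08277814,  0.        ,  0.        ,  0.        ,  0.        ]), 'pose': array([[-1.83532434e-02,  9.81789527e-01, -1.89083273e-01,
         3.24143586e-01],
       [-9.99828882e-01, -1.84601142e-02,  1.19606572e-03,
        -8.70250629e-03],
       [-2.31621402e-03,  1.89072869e-01,  9.81960328e-01,
         1.32309214e+00],
       [ 0.00000000e+00,  0.00000000e+00,  0.00000000e+00,
         1.00000000e+00]])}
scene {'vertical_fov': 47.957346434042336, 'cx': 316.6953707604531, 'cy': 241.62691236800893, 'D': array([-0.00558604,  0.        ,  0.        ,  0.        ,  0.        ]), 'pose': array([[-0.77759144, -0.42919866,  0.4594998 ,  1.04764707],
       [ 0.62841611, -0.50597479,  0.59083221,  0.64447753],
       [-0.02108908,  0.74818315,  0.66315702,  0.78021122],
       [ 0.        ,  0.        ,  0.        ,  1.        ]])}
[ 0.11570915 -0.48583288  0.23048167] [ 9.93174697e-01  1.16632270e-01 -1.05707031e-04 -9.61138589e-04] 0.1 0.0187
```

View pics/top0.png

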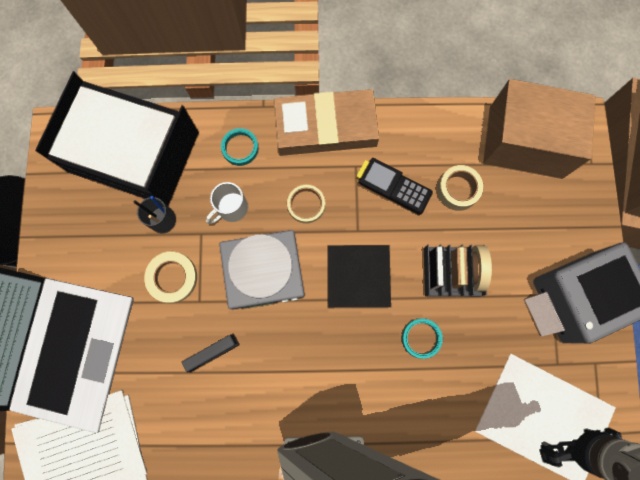

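View pics/scene0.png

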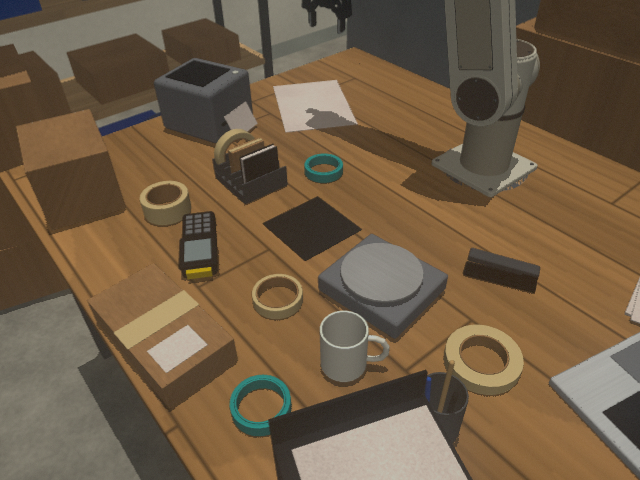

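Top view: large roll at (170,277), small at (306,203), scale pan at (260,267), mat at (359,276). The middle roll stands in the rack's right slot at (483,270). The wide decoy is at (461,187). The scene view agrees.

```bash
cat > h.py <<'E'
import numpy as np, cv2
from workcell import bot
def K(n):
    i=bot.camera_info(n); f=240/np.tan(np.radians(i['vertical_fov'])/2)
    return np.array([[f,0,i['cx']],[0,f,i['cy']],[0,0,1]]),i['D'],i['pose']
def ray(n,px):
    k,D,T=K(n); p=cv2.undistortPoints(np.array(px,float).reshape(-1,1,2),k,D)[:,0]
    return T[:3,3],np.c_[p[:,0],-p[:,1],-np.ones(len(p))]@T[:3,:3].T
def plane(n,px,z):
    o,d=ray(n,px); return o+d*((z-o[2])/d[:,2])[:,None]
def tan(img):
    h=cv2.cvtColor(img,cv2.COLOR_RGB2HSV); return cv2.inRange(h,(18,40,150),(32,150,255))
def outer(n,mask,box):
    x0,y0,x1,y1=box; m=np.zeros_like(mask); m[y0:y1,x0:x1]=mask[y0:y1,x0:x1]
    c,_=cv2.findContours(m,cv2.RETR_EXTERNAL,cv2.CHAIN_APPROX_NONE)
    return max(c,key=cv2.contourArea)[:,0]
def circ(P):
    A=np.c_[2*P[:,:2],np.ones(len(P))]; s=np.linalg.lstsq(A,(P[:,:2]**2).sum(1),rcond=None)[0]
    return s[:2],np.sqrt(s[2]+s[0]**2+s[1]**2)
E
cat > m.py <<'E'
from h import *
im=bot.camera("top"); m=tan(im)
hsv=cv2.cvtColor(im,cv2.COLOR_RGB2HSV)
for nm,b in dict(large=(135,240,205,312),small=(280,178,332,228),wide=(435,160,490,212)).items():
    c=outer("top",m,b); z=.048 if nm=="wide" else .025
    print(nm,circ(plane("top",c,z)))
    c2,h=cv2.findContours(m[b[1]:b[3],b[0]:b[2]],cv2.RETR_CCOMP,cv2.CHAIN_APPROX_NONE)
    hs=[x for x,q in zip(c2,h[0]) if q[3]>=0]
    if hs: print("  hole",circ(plane("top",max(hs,key=cv2.contourArea)[:,0]+np.array(b[:2]),z)))
g=cv2.GaussianBlur(cv2.cvtColor(im,cv2.COLOR_RGB2GRAY),(3,3),0)
pm=((hsv[...,1]<40)&(g>125)).astype(np.uint8)*255
print("pan",circ(plane("top",cv2.convexHull(outer("top",pm,(222,228,300,304)))[:,0],.062)))
dm=(g<50).astype(np.uint8)*255
mc=outer("top",dm,(322,238,398,314)); r=cv2.minAreaRect(plane("top",mc,.003)[:,:2].astype(np.float32)); print("mat",r)
mr=outer("top",m,(468,238,500,300)); r=cv2.minAreaRect(mr.astype(np.float32)); print("mid px",r, mr.min(0),mr.max(0))
dk=(hsv[...,2]<70).astype(np.uint8)*255
print("corners rack px->z.056",[(p,plane("top",[p],.056)[0].round(3)) for p in [(424,246),(424,296),(491,246),(491,293)]])
cv2.imwrite("pics/rack.png",cv2.resize(im[225:315,400:520],None,fx=6,fy=6,interpolation=cv2.INTER_CUBIC)[:,:,::-1])
E
python3 m.py
```

```text
large (array([0.48629375, 0.38108305]), np.float64(0.06384664111283882))
  hole (array([0.48655177, 0.38121038]), np.float64(0.04170634876657138))
small (array([0.6702516 , 0.03686229]), np.float64(0.047825066720575675))
  hole (array([0.67077374, 0.03662172]), np.float64(0.04148161547601843))
wide (array([ 0.70298287, -0.35988857]), np.float64(0.053631764772494366))
  hole (array([ 0.70295099, -0.36028111]), np.float64(0.04177126080916776))
pan (array([0.49986549, 0.14486809]), np.float64(0.10609643311816327))
mat ((0.48321402072906494, -0.0943528264760971), (0.15167447924613953, 0.15222454071044922), 89.3757095336914)
mid px ((484.7983093261719, 267.4300537109375), (43.186500549316406, 12.62105655670166), 88.56790161132812) [478 246] [491 289]
corners rack px->z.056 [((424, 246), array([ 0.547, -0.254,  0.056])), ((424, 296), array([ 0.424, -0.247,  0.056])), ((491, 246), array([ 0.543, -0.421,  0.056])), ((491, 293), array([ 0.427, -0.412,  0.056]))]
```

View pics/rack.png

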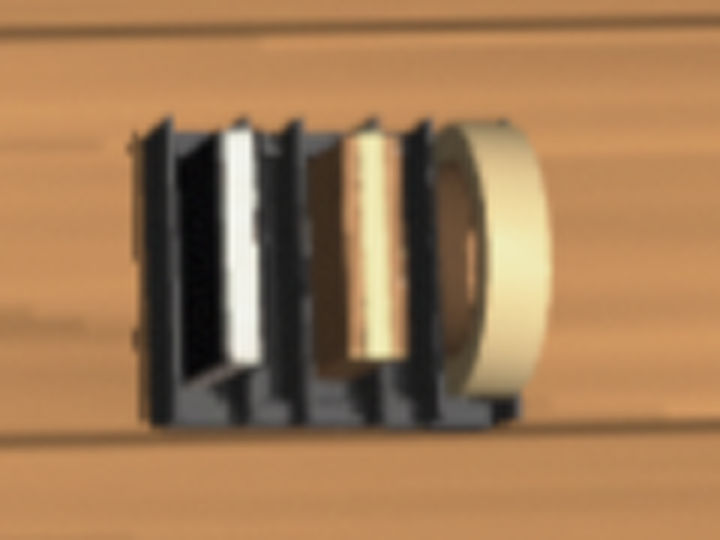

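Crop of the rack: the middle roll's tread crosses its top at full-picture columns 481–491.7, row 268. The label box and notebook fill the other two slots, and the outer side (toward -y) is free.

```bash
cat > m2.py <<'E'
from h import *
im=bot.camera("top"); g=cv2.cvtColor(im,cv2.COLOR_RGB2GRAY)
print(g[265,218:306:3], g[225:315:3,260])
c=np.array([p[:2] for p in plane("top",[(260,266)],.062)])
e=cv2.HoughCircles(cv2.GaussianBlur(g[215:320,205:315],(3,3),0),cv2.HOUGH_GRADIENT,1,40,param1=120,param2=12,minRadius=28,maxRadius=36)
for u,v,r in e[0][:3]:
    u+=205;v+=215; a=np.linspace(0,6.28,40)
    print(u,v,r,circ(plane("top",np.c_[u+r*np.cos(a),v+r*np.sin(a)],.062)))
print("mid top",plane("top",[(481.2,268),(486.4,268),(491.7,268)],.118).round(4))
P=plane("top",[(400+383/6,225+132/6),(400+383/6,225+358/6)],.1);print("box dir",P.round(3))
P=plane("top",[(400+300/6,225+120/6),(400+297/6,225+415/6)],.056);print("wall",P.round(3))
s=bot.camera("scene"); m=tan(s)
for b,z in (((430,315,535,400),.025),((245,268,310,325),.025)):
    c=outer("scene",m,b); print("scene",circ(plane("scene",cv2.convexHull(c)[:,0],z)))
hs=cv2.cvtColor(s,cv2.COLOR_RGB2GRAY)
print(hs[272,325:445:4])
E
python3 m2.py
```

```text
[146 134 143 149 205 207 207 208 210 211 212 211 210 212 212 214 215 215
 215 214 216 217 217 217 211 150 150  95 150 148] [149 136 118 154 210 208 214 211 216 215 218 216 216 213 214 217 214 213
 212 212 216 211 212 211 175 151  99 115 148 142]
258.5 264.5 31.9 (array([0.50842025, 0.15209846]), np.float64(0.07798826010097279))
mid top [[ 0.4811 -0.3732  0.118 ]
 [ 0.4809 -0.3855  0.118 ]
 [ 0.4806 -0.3981  0.118 ]]
box dir [[ 0.535 -0.34   0.1  ]
 [ 0.445 -0.335  0.1  ]]
wall [[ 0.548 -0.318  0.056]
 [ 0.427 -0.31   0.056]]
scene (array([0.48789703, 0.3780741 ]), np.float64(0.0641451652609014))
scene (array([0.67271112, 0.03351374]), np.float64(0.048104204939969995))
[101 100 102 104 130 140 138 141 139 139 143 140 140 142 141 139 138 139
 138 139 136 138 137 134 138 103 103 103 102 101]
```

>>> step_arm --targets "-0.1 0.73 0.2 0 0 0 -0.382; -0.1 0.73 0.2 0 0 0 -0.382; -0.1 0.73 0.2 0 0 0 -0.382; -0.1 0.73 0.2 0 0 0 -0.382; -0.1 0.73 0.2 0 0 0 -0.382; -0.1 0.73 0.2 0 0 0 -0.382; -0.1 0.73 0.2 0 0 0 -0.382; -0.1 0.73 0.2 0 0 0 -0.382; -0.1 0.73 0.2 0 0 0 -0.382; -0.1 0.73 0.2 0 0 0 -0.382"

```text
clock: 1.08
eef_pos: [0.486, -0.3838, 0.2303]
tool_rot: [1.0, -0.03, 0.001, -0.001]
ft_force: [-0.5, -0.8, 0.4]
grip_width: 0.0384
grasp_force: 0.0
```

```bash
cat > m3.py <<'E'
from h import *
for n,t,b in (("top",180,(205,215,315,320)),("scene",119,(315,230,450,330))):
    im=bot.camera(n); hv=cv2.cvtColor(im,cv2.COLOR_RGB2HSV)
    m=((hv[...,2]>t)&(hv[...,1]<60)).astype(np.uint8)*255
    c=cv2.convexHull(outer(n,m,b))[:,0]; print(n,c.min(0),c.max(0),circ(plane(n,c,.062)))
    if n=="top": cv2.imwrite("pics/a.png",cv2.resize(im[200:330,380:580],None,fx=4,fy=4)[:,:,::-1])
E
python3 m3.py
```

```text
top [228 235] [290 297] (array([0.50558273, 0.14943505]), np.float64(0.0767144480003542))
scene [341 243] [423 300] (array([0.50692022, 0.14592112]), np.float64(0.07705179871308124))
```

View pics/a.png

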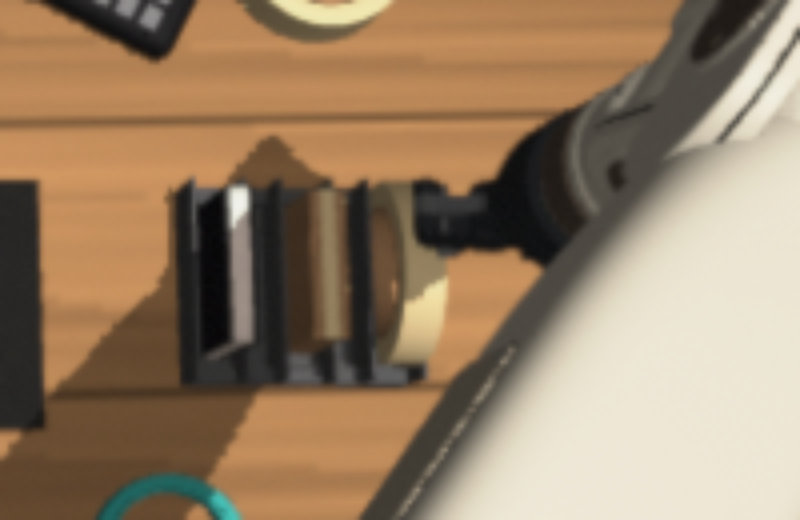

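The top view shows the gripper above the rack with the bystanders unmoved. The pan centre comes out at about (0.506, 0.148), averaged over both cameras.

>>> step_arm --targets "-0.1 0 0 -0.16 0 0 0; -0.1 0 0 -0.16 0 0 0; -0.1 0 0 -0.16 0 0 0; -0.1 0 0 -0.16 0 0 0; -0.1 0 0 -0.16 0 0 0"

```text
clock: 1.6
eef_pos: [0.4808, -0.3876, 0.1534]
tool_rot: [0.999, -0.034, 0.001, 0.001]
ft_force: [-0.2, -0.7, 0.4]
grip_width: 0.0383
grasp_force: 0.0
```

>>> step_arm --targets "-0.1 0 0 -0.06 0 0 0; -0.1 0 0 -0.127 0 0 0; -0.1 0 0 -0.127 0 0 0; -0.1 0 0 -0.127 0 0 0; -1 0 0 -0.127 0 0 0; -1 0 0 -0.127 0 0 0; -1 0 0 -0.127 0 0 0; -1 0 0 -0.127 0 0 0; -1 0 0 -0.127 0 0 0; -1 0 0 -0.127 0 0 0"

```text
clock: 2.43
eef_pos: [0.4827, -0.388, 0.0915]
tool_rot: [0.999, -0.033, 0.003, 0.002]
ft_force: [0.2, 0.1, 6.0]
grip_width: 0.0241
grasp_force: 59.1
```

>>> step_arm --targets "-1 0 0 0.05 0 0 0; -1 0 0 0.1 0 0 0; -1 0 0 0.15 0 0 0; -1 0 0 0.2 0 0 0; -1 0 0 0.25 0 0 0; -1 0 0 0.3 0 0 0; -1 0 0 0.32 0 0 0; -1 0 0 0.32 0 0 0"

```text
clock: 3.1
eef_pos: [0.4823, -0.3876, 0.2521]
tool_rot: [0.999, -0.033, 0.003, 0.002]
ft_force: [-0.5, 0.2, -0.6]
grip_width: 0.0239
grasp_force: 58.7
```

>>> step_arm --targets "-1 -0.01 0.04 0 0 0 0.16; -1 -0.02 0.08 0 0 0 0.32; -1 -0.03 0.12 0 0 0 0.48; -1 -0.04 0.16 0 0 0 0.64; -1 -0.05 0.2 0 0 0 0.8; -1 -0.06 0.24 0 0 0 0.9; -1 -0.07 0.28 0 0 0 1; -1 -0.08 0.3 0 0 0 1; -1 -0.08 0.3 0 0 0 1"

```text
clock: 3.85
eef_pos: [0.4394, -0.2343, 0.2468]
tool_rot: [0.936, 0.352, -0.001, -0.001]
ft_force: [-0.9, 0.6, -1.2]
grip_width: 0.0243
grasp_force: 58.8
```

>>> step_arm --targets "-1 -0.01 0.04 0 0 0 0.16; -1 -0.02 0.08 0 0 0 0.32; -1 -0.03 0.12 0 0 0 0.48; -1 -0.04 0.16 0 0 0 0.64; -1 -0.04 0.2 0 0 0 0.8; -1 -0.04 0.24 0 0 0 0.9; -1 -0.04 0.28 0 0 0 1; -1 -0.04 0.284 0 0 0 1; -1 -0.04 0.284 0 0 0 1"

```text
clock: 4.6
eef_pos: [0.4211, -0.0944, 0.2474]
tool_rot: [0.73, 0.683, -0.0, 0.0]
ft_force: [0.4, -0.0, -0.7]
grip_width: 0.0241
grasp_force: 58.8
```

>>> step_arm --targets "-1 0 0 0 -0.008 -0.12 0; -1 0 0 0 -0.016 -0.24 0; -1 0 0 0 -0.024 -0.36 0; -1 0 0 0 -0.032 -0.48 0; -1 0 0 0 -0.04 -0.6 0; -1 0 0 0 -0.044 -0.665 0; -1 0 0 0 -0.044 -0.665 0"

```text
clock: 5.18
eef_pos: [0.4177, -0.0953, 0.2457]
tool_rot: [0.707, 0.658, 0.176, 0.188]
ft_force: [-1.2, -0.3, -1.9]
grip_width: 0.0241
grasp_force: 59.1
```

>>> step_arm --targets "-1 0 0 0 -0.008 -0.12 0; -1 0 0 0 -0.016 -0.24 0; -1 0 0 0 -0.024 -0.36 0; -1 0 0 0 -0.032 -0.48 0; -1 0 0 0 -0.04 -0.6 0; -1 0 0 0 -0.044 -0.665 0; -1 0 0 0 -0.044 -0.665 0; -1 0 0 0 -0.044 -0.665 0"

```text
clock: 5.85
eef_pos: [0.4234, -0.0977, 0.2547]
tool_rot: [0.635, 0.593, 0.339, 0.361]
ft_force: [-0.0, 0.1, -2.7]
grip_width: 0.0243
grasp_force: 59.6
```

Run:
```python
from h import *
from scipy.spatial.transform import Rotation as R
o=bot.get_obs();print(o['eef_pos'],R.from_quat(o['tool_rot']).as_matrix().round(3),o['joint_pos'],o['ft_force'],o['grip_width'])
cv2.imwrite("pics/b.png",bot.camera("scene")[:,:,::-1])
```

```text
[ 0.42341847 -0.09770268  0.25470595] [[ 0.067  0.508  0.859]
 [ 0.998 -0.036 -0.057]
 [ 0.002  0.861 -0.509]] [-0.45859942 -0.49293079 -1.08390553 -0.02159604  0.33519334  1.36519951] [-0.01489352  0.08603039 -2.68661717] 0.024276676543599197
```

View pics/b.png

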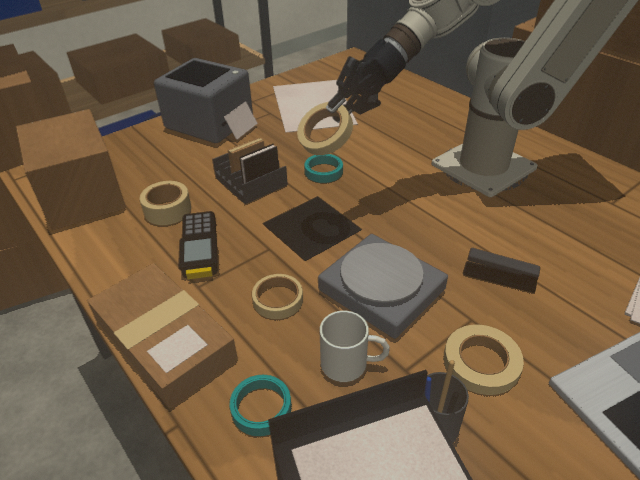

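The scene view shows the roll held by its rim, tilted forward over the mat, and nothing else moved. Joint 3 is near its limit, so I shift forward while lowering.

>>> step_arm --targets "-1 0.06 0 0 0 0 0; -1 0.1 0.008 -0.02 0 0 0; -1 0.1 0.008 -0.08 0 0 0; -1 0.1 0.008 -0.14 0 0 0; -1 0.1 0.008 -0.2 0 0 0; -1 0.1 0.008 -0.26 0 0 0; -1 0.1 0.008 -0.32 0 0 0; -1 0.1 0.008 -0.344 0 0 0; -1 0.1 0.008 -0.344 0 0 0; -1 0.1 0.008 -0.344 0 0 0"

```text
clock: 6.73
eef_pos: [0.5387, -0.121, 0.1209]
tool_rot: [0.639, 0.603, 0.331, 0.344]
ft_force: [-0.1, -0.2, -1.1]
grip_width: 0.0235
grasp_force: 59.6
```

Run:
```python
from h import *
o=bot.get_obs();print(o['eef_pos'],o['tool_rot'],o['joint_pos'],o['ft_force'])
```

```text
[ 0.53870369 -0.12100594  0.1208548 ] [0.63923773 0.60252041 0.33139554 0.34426919] [-0.36507075  0.23766536 -1.0840901  -0.723912    0.26433285  1.40523257] [-0.14623703 -0.22630726 -1.14766756]
```

>>> step_arm --targets "-1 0.046 0 0.04 0.007 0.11 0; -1 0.046 0 0.04 0.014 0.22 0; -1 0.046 0 0.04 0.021 0.33 0; -1 0.046 0 0.04 0.029 0.444 0; -1 0.046 0 0.04 0.029 0.444 0; -1 0.046 0 0.04 0.029 0.444 0; -1 0.046 0 0.04 0.029 0.444 0; -1 0.046 0 0.04 0.029 0.444 0"

```text
clock: 7.4
eef_pos: [0.5604, -0.1206, 0.1424]
tool_rot: [0.69, 0.649, 0.224, 0.229]
ft_force: [-1.2, -0.6, -1.7]
grip_width: 0.0236
grasp_force: 59.6
```

Run:
```python
from h import *
from scipy.spatial.transform import Rotation as R
o=bot.get_obs();print(o['eef_pos'],R.from_quat(o['tool_rot']).as_matrix()[:,2],o['joint_pos'],o['ft_force'])
```

```text
[ 0.56043957 -0.12058294  0.1424249 ] [ 0.60590145 -0.02588222 -0.79511857] [-0.29087962  0.09345187 -0.67607644  0.16461725  0.14953117  1.39030607] [-1.21120364 -0.61224456 -1.72631711]
```

>>> step_arm --targets "-1 -0.04 0.016 0 0 0 0; -1 -0.08 0.032 -0.02 0 0 0; -1 -0.12 0.048 -0.05 0 0 0; -1 -0.132 0.052 -0.08 0 0 0; -1 -0.132 0.052 -0.11 0 0 0; -1 -0.132 0.052 -0.125 0 0 0; -1 -0.132 0.052 -0.125 0 0 0; -1 -0.132 0.052 -0.125 0 0 0"

```text
clock: 8.07
eef_pos: [0.4927, -0.0945, 0.0792]
tool_rot: [0.691, 0.649, 0.223, 0.228]
ft_force: [0.2, -0.1, -1.9]
grip_width: 0.0241
grasp_force: 59.7
```

Run:
```python
from h import *
from scipy.spatial.transform import Rotation as R
o=bot.get_obs();print(o['eef_pos'],R.from_quat(o['tool_rot']).as_matrix()[:,2],o['joint_pos'],o['ft_force'])
```

```text
[ 0.49266279 -0.09447408  0.07919139] [ 0.60358281 -0.02559389 -0.79688942] [-0.27316816  0.0992554  -0.91899308 -0.08323135  0.13863544  1.40513391] [ 0.15377776 -0.13161871 -1.88779803]
```

>>> step_arm --targets "-1 0 0 -0.006 0 0 0; -0.6 0 0 -0.006 0 0 0; 0.2 0 0 -0.006 0 0 0; 0.2 0 0 -0.006 0 0 0; 0.2 -0.02 0 -0.006 0 0 0; 0.2 -0.05 0 -0.006 0 0 0; 0.2 -0.1 0 0 0 0 0; 0.2 -0.15 0 0.01 0 0 0; 0.2 -0.18 0 0.06 0 0 0; 0.2 -0.18 0 0.12 0 0 0"

```text
clock: 8.9
eef_pos: [0.398, -0.0931, 0.1368]
tool_rot: [0.692, 0.649, 0.221, 0.224]
ft_force: [1.6, -1.6, -0.4]
grip_width: 0.0511
grasp_force: 0.0
```

Run:
```python
from h import *
from scipy.spatial.transform import Rotation as R
o=bot.get_obs();print(o['eef_pos'],R.from_quat(o['tool_rot']).as_rotvec(),R.from_quat(o['tool_rot']).as_matrix().round(3),o['ft_force'],o['grip_width'])
cv2.imwrite("pics/c.png",bot.camera("scene")[:,:,::-1])
```

```text
[ 0.39795612 -0.09305185  0.13681073] [1.90985159 1.79186985 0.60965985] [[ 0.059  0.8    0.597]
 [ 0.998 -0.056 -0.024]
 [ 0.014  0.598 -0.802]] [ 1.59442253 -1.58590929 -0.40762427] 0.051126371046756235
```

View pics/c.png

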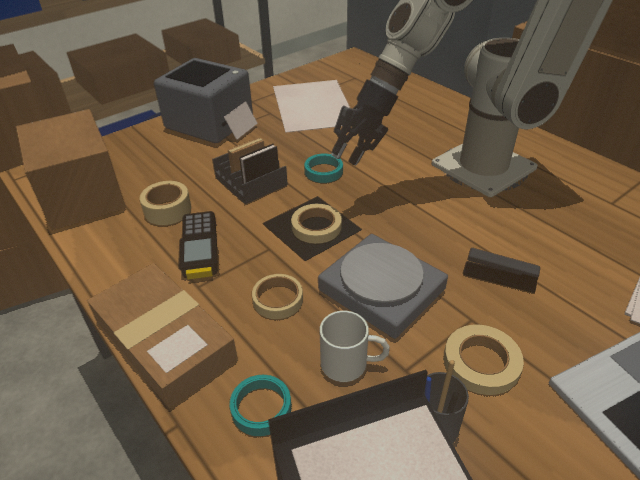

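The scene view shows the middle roll lying flat on the mat around (316,223), and nothing else has moved. Next is the large roll.

```bash
cat > st.py <<'E'
from h import *
from scipy.spatial.transform import Rotation as R
def rv():
    o=bot.get_obs(); T=R.from_matrix([[0,1,0],[1,0,0],[0,0,-1]])
    print("eef",o['eef_pos'].round(4),"turn",((T*R.from_quat(o['tool_rot']).inv()).as_rotvec()/(np.pi/4)).round(3),"F",o['ft_force'].round(1),"t",o['clock'])
if __name__=="__main__": rv()
E
python3 st.py
```

```text
eef [ 0.4046 -0.0952  0.1464] turn [0.012 0.836 0.076] F [ 3.3 -0.5  4.2] t 8.95
```

>>> step_arm --targets "0 0 0 0.08 0.012 0.15 0.014; 0 0 0 0.12 0.012 0.3 0.03; 0 0.01 0.08 0.12 0.012 0.45 0.04; 0 0.02 0.16 0.12 0.012 0.6 0.06; 0 0.03 0.24 0.12 0.012 0.75 0.07; 0 0.04 0.32 0.12 0.012 0.836 0.076; 0 0.05 0.4 0.12 0.012 0.836 0.076; 0 0.06 0.48 0.12 0.012 0.836 0.076; 0 0.06 0.56 0.12 0.012 0.836 0.076; 0 0.06 0.6 0.12 0.012 0.836 0.076"

```text
clock: 9.78
eef_pos: [0.4353, 0.2093, 0.2007]
tool_rot: [0.706, 0.709, -0.0, -0.003]
ft_force: [0.3, -0.9, -0.6]
grip_width: 0.043
grasp_force: 0.0
```

>>> step_arm --targets "0 0 0.08 0 0 0 0; 0 0 0.16 0 0 0 0; 0 0 0.24 0 0 0 0; 0 0 0.3 0 0 0 0; 0 0 0.35 0 0 0 0; 0 0 0.35 0 0 0 0; 0 0 0.35 0 0 0 0; 0 0 0.35 0 0 0 0"

```text
clock: 10.45
eef_pos: [0.4348, 0.3794, 0.201]
tool_rot: [0.707, 0.707, -0.002, -0.002]
ft_force: [-0.1, -0.1, -0.5]
grip_width: 0.0428
grasp_force: 0.0
```

```bash
cat > mm.py <<'E'
from h import *
from st import rv
rv()
P=[]
for n,b in (("top",(322,230,400,320)),("scene",(270,195,362,250))):
    im=bot.camera(n); m=tan(im)
    try: c=outer(n,m,b); print(n,c.min(0),c.max(0),circ(plane(n,cv2.convexHull(c)[:,0],.028)))
    except Exception as e: print(n,e)
cv2.imwrite("pics/e.png",bot.camera("top")[:,:,::-1])
E
python3 mm.py
```

```text
eef [0.4348 0.3794 0.201 ] turn [-0.    -0.006 -0.001] F [-0.1 -0.1 -0.5] t 10.45
top [333 255] [377 299] (array([ 0.47764366, -0.08291283]), np.float64(0.055766782220227275))
scene [291 204] [340 234] (array([ 0.47927745, -0.08637127]), np.float64(0.05477915345030271))
```

>>> step_arm --targets "0 0 0 -0.08 0 0 0; 0 0 0 -0.16 0 0 0; 0 0 0 -0.24 0 0 0; 0 0 0 -0.3 0 0 0; 0 0 0 -0.34 0 0 0; 0 0 0 -0.37 0 0 0; 0 0 0 -0.39 0 0 0; 0 0 0 -0.39 0 0 0; 0 0 0 -0.39 0 0 0"

```text
clock: 11.35
eef_pos: [0.4354, 0.3795, 0.0068]
tool_rot: [0.707, 0.707, -0.001, -0.002]
ft_force: [0.6, -0.8, -0.1]
grip_width: 0.043
grasp_force: 0.0
```

>>> step_arm --targets "-1 0 0 0 0 0 0; -1 0 0 0 0 0 0; -1 0 0 0 0 0 0; -1 0 0 0 0 0 0; -1 0 0 0 0 0 0; -1 0 0 0 0 0 0; -1 0 0 0 0 0 0; -1 0 0 0 0 0 0"

```text
clock: 12.02
eef_pos: [0.4363, 0.3809, 0.0084]
tool_rot: [0.707, 0.707, 0.001, -0.002]
ft_force: [-0.4, -0.7, 6.4]
grip_width: 0.0267
grasp_force: 60.3
```

>>> step_arm --targets "-1 0 0 0.02 0 0 0; -1 0 0 0.06 0 0 0; -1 0 0 0.12 0 0 0; -1 0 0 0.18 0 0 0; -1 0 0 0.24 0 0 0; -1 0 0 0.28 0 0 0; -1 0 0 0.3 0 0 0; -1 0 0 0.3 0 0 0"

```text
clock: 12.68
eef_pos: [0.4362, 0.3812, 0.1596]
tool_rot: [0.707, 0.707, 0.002, -0.002]
ft_force: [0.2, -0.3, -1.9]
grip_width: 0.0268
grasp_force: 59.9
```

Run:
```python
from h import *
from st import rv
rv(); print(bot.get_obs()['grip_width'])
cv2.imwrite("pics/d.png",bot.camera("scene")[:,:,::-1])
```

```text
eef [0.4362 0.3812 0.1596] turn [-0.006 -0.    -0.001] F [ 0.2 -0.3 -1.9] t 12.6833
0.026762822542502007
```

View pics/d.png

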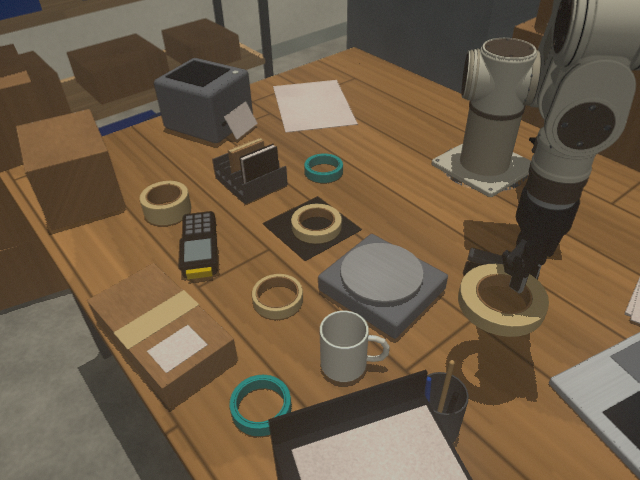

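The scene view shows the large roll held level, around (503,298). I carry it over the pan.

>>> step_arm --targets "-1 0 -0.04 0 0 0 0; -1 0.01 -0.1 0 0 0 0; -1 0.02 -0.16 0 0 0 0; -1 0.03 -0.22 0 0 0 0; -1 0.038 -0.28 0 0 0 0; -1 0.038 -0.34 0 0 0 0; -1 0.038 -0.4 0 0 0 0; -1 0.038 -0.44 0 0 0 0; -1 0.038 -0.464 0 0 0 0; -1 0.038 -0.464 0 0 0 0"

```text
clock: 13.57
eef_pos: [0.4526, 0.1457, 0.1547]
tool_rot: [0.708, 0.706, -0.003, -0.003]
ft_force: [-0.7, -0.5, -1.5]
grip_width: 0.0265
grasp_force: 60.1
```

>>> step_arm --targets "-1 0 0 -0.05 0 0 0; -1 0 0 -0.1 0 0 0; -1 0 0 -0.13 0 0 0; -1 0 0 -0.15 0 0 0; -1 0 0 -0.15 0 0 0; -1 0 0 -0.15 0 0 0"

```text
clock: 14.07
eef_pos: [0.4531, 0.1487, 0.0804]
tool_rot: [0.707, 0.708, -0.002, -0.003]
ft_force: [0.3, -0.2, -1.6]
grip_width: 0.0264
grasp_force: 60.1
```

```bash
cat > mc.py <<'E'
import sys
from h import *
from st import rv
rv(); zt=float(sys.argv[1])
for n,b in (("scene",(310,190,460,310)),("top",(200,190,325,320))):
    im=bot.camera(n); m=tan(im)
    c=outer(n,m,b); h=cv2.convexHull(c)[:,0]; p=plane(n,h,zt)[:,:2]
    c0,r0=circ(p)
    for _ in range(5):
        d=np.abs(np.hypot(*(p-c0).T)-r0); c0,r0=circ(p[d<=np.quantile(d,.7)])
    print(n,h.min(0),h.max(0),c0.round(4),r0.round(4))
    cv2.imwrite(f"pics/{sys.argv[2]}_{n}.png",im[:,:,::-1])
E
python3 mc.py 0.102 pl
```

```text
eef [0.4531 0.1487 0.0804] turn [-0.001 -0.009 -0.002] F [ 0.3 -0.2 -1.6] t 14.0667
scene [350 233] [403 281] [0.5078 0.1511] 0.0638
top [251 238] [285 288] [0.5023 0.1476] 0.0634
```

>>> step_arm --targets "-1 0 0 -0.008 0 0 0; -1 0 0 -0.014 0 0 0; -1 0 0 -0.018 0 0 0; -1 0 0 -0.018 0 0 0; -1 0 0 -0.018 0 0 0"

```text
clock: 14.58
eef_pos: [0.454, 0.148, 0.0725]
tool_rot: [0.707, 0.707, -0.001, -0.002]
ft_force: [-0.3, 1.1, -1.8]
grip_width: 0.0264
grasp_force: 60.1
```

>>> step_arm --targets "-1 0 0 -0.004 0 0 0; -1 0 0 -0.004 0 0 0; -1 0 0 -0.004 0 0 0"

```text
clock: 14.83
eef_pos: [0.4543, 0.1481, 0.0706]
tool_rot: [0.707, 0.707, -0.001, -0.002]
ft_force: [0.5, -0.3, -1.4]
grip_width: 0.0263
grasp_force: 60.1
```

>>> step_arm --targets "-1 0 0 -0.003 0 0 0; -1 0 0 -0.003 0 0 0; -0.3 0 0 -0.003 0 0 0; 0 0 0 -0.003 0 0 0; 0 0 0 -0.003 0 0 0; 0 0 0 -0.003 0 0 0; 0 0 0 0.04 0 0 0; 0 0 0 0.1 0 0 0; 0 0 0 0.18 0 0 0; 0 0 0 0.24 0 0 0"

```text
clock: 15.67
eef_pos: [0.4542, 0.1481, 0.1926]
tool_rot: [0.707, 0.707, -0.001, -0.002]
ft_force: [1.0, 0.7, 0.4]
grip_width: 0.0427
grasp_force: 0.0
```

>>> step_arm --targets "0 -0.04 -0.08 0.04 0 0 0; 0 -0.08 -0.16 0.04 0 0 0; 0 -0.1 -0.24 0.04 0 0 0; 0 -0.1 -0.32 0.04 0 0 0; 0 -0.1 -0.4 0.04 0 0 0; 0 -0.1 -0.44 0.04 0 0 0; 0 -0.1 -0.44 0.04 0 0 0"

```text
clock: 16.25
eef_pos: [0.4039, -0.076, 0.2106]
tool_rot: [0.709, 0.705, -0.002, -0.001]
ft_force: [0.3, -0.3, 0.1]
grip_width: 0.0427
grasp_force: 0.0
```

```bash
python3 mc.py 0.087 q; python3 mm.py
```

```text
eef [ 0.4039 -0.076   0.2106] turn [ 0.001 -0.005  0.008] F [ 0.3 -0.3  0.1] t 16.25
scene [349 237] [418 284] [0.5045 0.1467] 0.0642
top [231 239] [285 292] [0.5028 0.1497] 0.0652
eef [ 0.4038 -0.0728  0.2104] turn [-0.002 -0.006  0.003] F [1.1 0.7 0.3] t 16.35
top [333 260] [341 275] (array([ 0.4993858 , -0.04306161]), np.float64(0.015746008400037568))
scene [291 204] [334 235] (array([ 0.47954943, -0.08644776]), np.float64(0.05466374111941927))
```

>>> step_arm --targets "0 0.054 -0.025 0 0 0 0; 0 0.054 -0.025 -0.06 0 0 0; 0 0.054 -0.025 -0.14 0 0 0; 0 0.054 -0.025 -0.22 0 0 0; 0 0.054 -0.025 -0.3 0 0 0; 0 0.054 -0.025 -0.34 0 0 0; 0 0.054 -0.025 -0.37 0 0 0; 0 0.054 -0.025 -0.396 0 0 0; 0 0.054 -0.025 -0.396 0 0 0; 0 0.054 -0.025 -0.396 0 0 0"

```text
clock: 17.33
eef_pos: [0.4306, -0.0832, 0.012]
tool_rot: [0.706, 0.708, -0.002, -0.003]
ft_force: [0.3, -0.2, 0.3]
grip_width: 0.0429
grasp_force: 0.0
```

>>> step_arm --targets "-1 0 0 0 0 0 0; -1 0 0 0 0 0 0; -1 0 0 0 0 0 0; -1 0 0 0 0 0 0; -1 0 0 0 0 0 0; -1 0 0 0 0 0 0; -1 0 0 0 0 0 0; -1 0 0 0 0 0 0"

```text
clock: 18.0
eef_pos: [0.4323, -0.0844, 0.0139]
tool_rot: [0.707, 0.707, 0.0, -0.001]
ft_force: [-1.1, 1.5, 6.3]
grip_width: 0.017
grasp_force: 56.3
```

>>> step_arm --targets "-1 0 0 0.02 0 0 0; -1 0 0 0.06 0 0 0; -1 0 0 0.12 0 0 0; -1 0 0 0.18 0 0 0; -1 0 0 0.24 0 0 0; -1 0 0 0.28 0 0 0; -1 0 0 0.3 0 0 0; -1 0 0 0.3 0 0 0; -1 0 0 0.3 0 0 0"

```text
clock: 18.75
eef_pos: [0.4312, -0.0846, 0.1628]
tool_rot: [0.707, 0.707, -0.001, -0.001]
ft_force: [-0.5, 0.5, -1.2]
grip_width: 0.017
grasp_force: 56.1
```

Run:
```python
from h import *
from st import rv
rv(); print(bot.get_obs()['grip_width'])
cv2.imwrite("pics/f.png",bot.camera("scene")[:,:,::-1])
```

```text
eef [ 0.4312 -0.0846  0.1628] turn [-0.001 -0.004 -0.   ] F [-0.5  0.5 -1.2] t 18.75
0.0170482273915189
```

View pics/f.png

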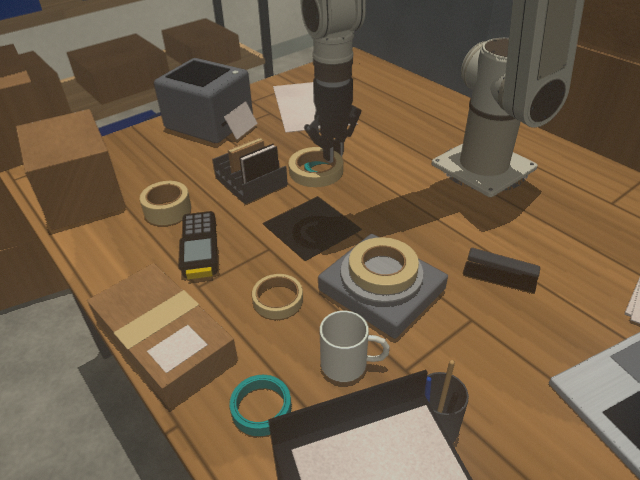

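The scene view shows the middle roll held level and the large one lying flat on the pan at (384,265). I carry the middle roll over.

>>> step_arm --targets "-1 0 0.04 0 0 0 0; -1 0.01 0.1 0 0 0 0; -1 0.02 0.16 0 0 0 0; -1 0.03 0.22 0 0 0 0; -1 0.04 0.28 0 0 0 0; -1 0.05 0.34 0 0 0 0; -1 0.058 0.4 0 0 0 0; -1 0.058 0.44 0 0 0 0; -1 0.058 0.464 0 0 0 0; -1 0.058 0.464 0 0 0 0"

```text
clock: 19.63
eef_pos: [0.4591, 0.1493, 0.1609]
tool_rot: [0.706, 0.708, -0.002, -0.003]
ft_force: [-0.1, -0.3, -1.9]
grip_width: 0.0169
grasp_force: 56.2
```

>>> step_arm --targets "-1 0 0 -0.04 0 0 0; -1 0 0 -0.07 0 0 0; -1 0 0 -0.09 0 0 0; -1 0 0 -0.11 0 0 0; -1 0 0 -0.12 0 0 0; -1 0 0 -0.12 0 0 0; -1 0 0 -0.12 0 0 0; -1 0 0 -0.12 0 0 0"

```text
clock: 20.3
eef_pos: [0.4604, 0.1472, 0.1029]
tool_rot: [0.707, 0.707, -0.001, -0.002]
ft_force: [-0.7, 1.0, -0.4]
grip_width: 0.0167
grasp_force: 56.1
```

>>> step_arm --targets "-1 0 0 -0.005 0 0 0; -1 0 0 -0.01 0 0 0; -1 0 0 -0.01 0 0 0; -1 0 0 -0.01 0 0 0"

```text
clock: 20.63
eef_pos: [0.4606, 0.1477, 0.0979]
tool_rot: [0.707, 0.707, -0.001, -0.002]
ft_force: [-0.3, -0.1, 0.0]
grip_width: 0.0172
grasp_force: 56.3
```

Next: open, rise, and check the stack while moving off to the small roll.

>>> step_arm --targets "-1 0 0 -0.002 0 0 0; -1 0 0 -0.002 0 0 0; -0.5 0 0 -0.002 0 0 0; -0.2 0 0 -0.002 0 0 0; -0.2 0 0 -0.002 0 0 0; -0.2 0 0 -0.002 0 0 0; -0.2 0 0 0.04 0 0 0; -0.2 0 0 0.1 0 0 0; -0.2 0 0 0.17 0 0 0; -0.2 0 0 0.24 0 0 0"

```text
clock: 21.47
eef_pos: [0.4592, 0.1473, 0.2181]
tool_rot: [0.707, 0.707, -0.002, -0.003]
ft_force: [0.0, 0.7, 0.2]
grip_width: 0.0335
grasp_force: 0.0
```

>>> step_arm --targets "-0.2 -0.04 -0.08 0 0 0 0; -0.2 -0.1 -0.16 0 0 0 0; -0.2 -0.1 -0.24 0 0 0 0; -0.2 -0.1 -0.32 0 0 0 0; -0.2 -0.1 -0.4 0 0 0 0; -0.2 -0.1 -0.4 0 0 0 0; -0.2 -0.1 -0.4 0 0 0 0"

```text
clock: 22.05
eef_pos: [0.4098, -0.0547, 0.2174]
tool_rot: [0.709, 0.705, -0.001, -0.002]
ft_force: [-0.8, 0.4, -0.4]
grip_width: 0.034
grasp_force: 0.0
```

```bash
python3 mc.py 0.112 s
python3 - <<'E'
import cv2,numpy as np
a=cv2.imread("pics/s_scene.png")[180:320,290:470];b=cv2.imread("pics/s_top.png")[200:330,200:340]
cv2.imwrite("pics/g.png",np.hstack([cv2.resize(a,(400,400)),cv2.resize(b,(400,400))]))
E
```

```text
eef [ 0.4098 -0.0547  0.2174] turn [-0.002 -0.005  0.007] F [-0.8  0.4 -0.4] t 22.05
scene [349 231] [418 284] [0.5218 0.1621] 0.064
top [231 239] [285 292] [0.4992 0.1464] 0.0639
```

View pics/g.png

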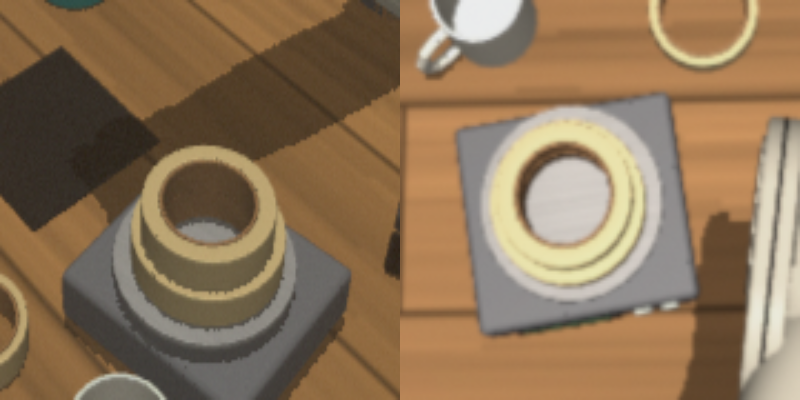

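The crops show the middle roll flat on the large one, both near the pan's middle. I check its centre from the rim of its hole.

```bash
cat > hole.py <<'E'
import sys
from h import *
from st import rv
rv()
z=float(sys.argv[1])
for n,b in (("scene",(335,210,440,290)),("top",(222,230,300,305))):
    h=cv2.cvtColor(bot.camera(n),cv2.COLOR_RGB2HSV); x0,y0,x1,y1=b
    m=cv2.inRange(h,(16,40,125 if n=="scene" else 180),(34,160,255))[y0:y1,x0:x1]
    c,q=cv2.findContours(m,cv2.RETR_CCOMP,cv2.CHAIN_APPROX_NONE)
    c=max([a for a,k in zip(c,q[0]) if k[3]>=0],key=cv2.contourArea)[:,0]+np.array([x0,y0])
    print(n,c.min(0),c.max(0),*circ(plane(n,c,z)))
E
python3 hole.py .112
```

```text
eef [ 0.4099 -0.0522  0.2173] turn [-0.002 -0.006  0.   ] F [0.5 0.4 0.2] t 22.15
scene [360 236] [406 266] [0.5064854  0.14674099] 0.040604326225154794
top [239 245] [275 280] [0.50497406 0.14946129] 0.041217667059660304
```

The middle roll is within 1 mm of the pan's axis. Now the small roll.

>>> step_arm --targets "-0.2 0.07 0.03 0 0 0 0; -0.2 0.14 0.06 0 0 0 0; -0.2 0.21 0.09 0 0 0 0; -0.2 0.28 0.12 0 0 0 0; -0.2 0.35 0.15 0 0 0 0; -0.2 0.41 0.174 0 0 0 0; -0.2 0.436 0.174 0 0 0 0; -0.2 0.436 0.174 0 0 0 0; -0.2 0.436 0.174 0 0 0 0"

```text
clock: 23.0
eef_pos: [0.6279, 0.0368, 0.2162]
tool_rot: [0.706, 0.708, -0.002, -0.003]
ft_force: [-0.3, -0.6, -0.4]
grip_width: 0.0341
grasp_force: 0.0
```

>>> step_arm --targets "-0.2 0 0 -0.08 0 0 0; -0.2 0 0 -0.16 0 0 0; -0.2 0 0 -0.22 0 0 0; -0.2 0 0 -0.28 0 0 0; -0.2 0 0 -0.32 0 0 0; -0.2 0 0 -0.32 0 0 0"

```text
clock: 23.5
eef_pos: [0.6225, 0.0349, 0.0525]
tool_rot: [0.707, 0.708, -0.005, -0.006]
ft_force: [-1.7, -0.6, -1.1]
grip_width: 0.0341
grasp_force: 0.0
```

```bash
python3 st.py
```

```text
eef [0.6225 0.0349 0.0525] turn [-0.001 -0.019 -0.002] F [-1.7 -0.6 -1.1] t 23.5
```

>>> step_arm --targets "-0.2 0 0 0 0 0 0; -0.2 0 0 -0.04 0 0 0; -0.2 0 0 -0.08 0 0 0; -0.2 0 0 -0.095 0 0 0; -0.2 0 0 -0.095 0 0 0; -0.2 0 0 -0.095 0 0 0"

```text
clock: 24.0
eef_pos: [0.6288, 0.0347, 0.0117]
tool_rot: [0.707, 0.707, -0.0, -0.001]
ft_force: [0.2, 0.5, -0.1]
grip_width: 0.0343
grasp_force: 0.0
```

>>> step_arm --targets "-1 0 0 0 0 0 0; -1 0 0 0 0 0 0; -1 0 0 0 0 0 0; -1 0 0 0 0 0 0; -1 0 0 0 0 0 0; -1 0 0 0 0 0 0; -1 0 0 0 0 0 0; -1 0 0 0 0 0 0"

```text
clock: 24.67
eef_pos: [0.6293, 0.0347, 0.0122]
tool_rot: [0.707, 0.707, 0.0, -0.001]
ft_force: [-2.2, -0.2, 6.1]
grip_width: 0.01
grasp_force: 56.1
```

>>> step_arm --targets "-1 0 0 0.02 0 0 0; -1 0 0 0.06 0 0 0; -1 0 0 0.12 0 0 0; -1 0 0 0.18 0 0 0; -1 0 0 0.24 0 0 0; -1 0 0 0.3 0 0 0; -1 0 0 0.34 0 0 0; -1 0 0 0.34 0 0 0; -1 0 0 0.34 0 0 0"

```text
clock: 25.42
eef_pos: [0.6291, 0.0346, 0.1822]
tool_rot: [0.707, 0.707, 0.001, -0.0]
ft_force: [-0.2, 0.2, -2.1]
grip_width: 0.0096
grasp_force: 56.0
```

Run:
```python
from h import *
from st import rv
rv(); print(bot.get_obs()['grip_width'])
cv2.imwrite("pics/k.png",bot.camera("scene")[:,:,::-1])
```

```text
eef [0.6291 0.0346 0.1822] turn [-0.002  0.    -0.   ] F [-0.2  0.2 -2.1] t 25.4167
0.009593083815705134
```

View pics/k.png

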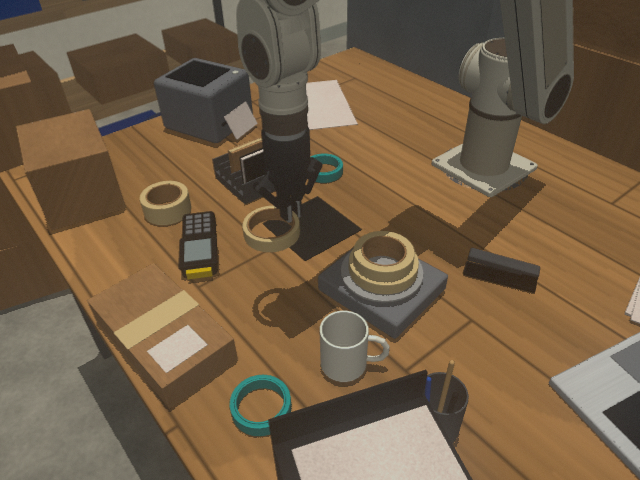

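The scene view shows the small roll held level with the stack intact.

>>> step_arm --targets "-1 -0.04 0.026 0 0 0 0; -1 -0.09 0.06 0 0 0 0; -1 -0.14 0.096 0 0 0 0; -1 -0.19 0.13 0 0 0 0; -1 -0.24 0.164 0 0 0 0; -1 -0.29 0.2 0 0 0 0; -1 -0.32 0.22 0 0 0 0; -1 -0.33 0.226 0 0 0 0; -1 -0.33 0.226 0 0 0 0; -1 -0.33 0.226 0 0 0 0"

```text
clock: 26.3
eef_pos: [0.463, 0.1473, 0.1791]
tool_rot: [0.707, 0.707, -0.002, -0.002]
ft_force: [0.0, 0.7, -0.8]
grip_width: 0.0106
grasp_force: 56.1
```

>>> step_arm --targets "-1 0 0 -0.03 0 0 0; -1 0 0 -0.06 0 0 0; -1 0 0 -0.08 0 0 0; -1 0 0 -0.096 0 0 0; -1 0 0 -0.096 0 0 0; -1 0 0 -0.096 0 0 0; -1 0 0 -0.096 0 0 0"

```text
clock: 26.88
eef_pos: [0.4637, 0.1475, 0.1324]
tool_rot: [0.707, 0.707, -0.001, -0.002]
ft_force: [-0.3, 0.6, -0.9]
grip_width: 0.0101
grasp_force: 56.1
```

>>> step_arm --targets "-1 0 0 -0.008 0 0 0; -1 0 0 -0.016 0 0 0; -1 0 0 -0.018 0 0 0; -1 0 0 -0.018 0 0 0; -1 0 0 -0.018 0 0 0"

```text
clock: 27.3
eef_pos: [0.4638, 0.1478, 0.1242]
tool_rot: [0.707, 0.707, -0.0, -0.001]
ft_force: [-1.4, -0.4, 4.7]
grip_width: 0.01
grasp_force: 56.8
```

Contact; release.

>>> step_arm --targets "-1 0 0 0.002 0 0 0; -0.7 0 0 0.002 0 0 0; -0.4 0 0 0.002 0 0 0; -0.3 0 0 0.002 0 0 0; -0.3 0 0 0.002 0 0 0; -0.3 0 0 0.04 0 0 0; -0.3 0 0 0.1 0 0 0; -0.3 0 0 0.16 0 0 0; -0.3 0 0 0.2 0 0 0; -0.3 0 0 0.2 0 0 0"

```text
clock: 28.13
eef_pos: [0.4657, 0.1484, 0.2278]
tool_rot: [0.707, 0.707, 0.003, 0.0]
ft_force: [0.6, -0.1, 0.5]
grip_width: 0.0296
grasp_force: 0.0
```

>>> step_arm --targets "-0.2 -0.04 -0.08 0 0 0 0; -0.2 -0.1 -0.16 0 0 0 0; -0.2 -0.1 -0.24 0 0 0 0; -0.2 -0.1 -0.32 0 0 0 0; -0.2 -0.1 -0.4 0 0 0 0; -0.2 -0.1 -0.4 0 0 0 0; -0.2 -0.1 -0.4 0 0 0 0"

```text
clock: 28.72
eef_pos: [0.4125, -0.0546, 0.2224]
tool_rot: [0.709, 0.705, -0.001, -0.002]
ft_force: [0.3, 0.3, -0.0]
grip_width: 0.0336
grasp_force: 0.0
```

```bash
python3 hole.py .137
python3 - <<'E'
from h import *
a=bot.camera("scene")[150:320,120:470,::-1];b=bot.camera("top")[170:330,160:340,::-1]
cv2.imwrite("pics/l.png",np.hstack([cv2.resize(a,(500,400)),cv2.resize(b,(300,400))]))
E
```

```text
eef [ 0.4125 -0.0546  0.2224] turn [-0.002 -0.007  0.007] F [ 0.3  0.3 -0. ] t 28.7167
scene [361 225] [409 256] [0.50527703 0.14690022] 0.040865662812991366
top [237 244] [273 279] [0.50375763 0.14947367] 0.04103132652304931
```

View pics/l.png

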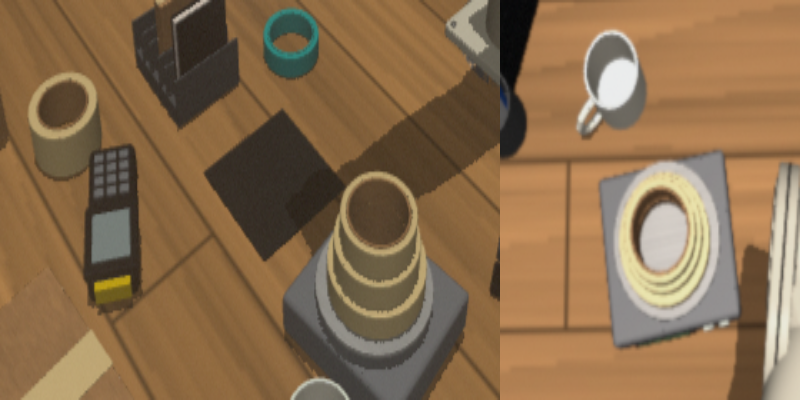

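The crops show all three rolls stacked flat and centred: the small one is within 2 mm of the pan's axis and the large one within 3 mm. The bystanders look unmoved, so I hand it in.

```bash
python3 -c "
from workcell import bot
print(bot.job_done())"
```

```text
the job is handed in; nothing more can be done
None
```

The three rolls lie flat in one stack on the scale pan, largest at the bottom and smallest on top, each measured within 3 mm of the pan's centre; nothing else looked moved, and I handed the job in at about 29 s, with no verdict shown.

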